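# Drop the four-fin divider into the four-bin parts tray

## Task

Split every bin of the grey parts tray in two: pick up the wooden divider that has one fin for each of the tray's four bins and lower it into the tray, one fin in each bin, until all its fins stand on the tray's floor. Do not drop it: keep hold until the fins are well down inside the bins, then let go. Leave the three-fin divider where it stands.

Things in the scene. Friction and masses are not known exactly. Their poses are not given: they have to be found in the camera images.
- tray: Grey open tray fixed to the bench, 180 x 98 mm (plus 14 mm flat screw tabs at both ends), 36 mm high. Walls 6 mm, floor 5 mm thick. Three partitions, 8 mm thick, tops 30 mm above the bench, make four bins in a row along x, each 36 (x) x 86 (y) mm inside, centres at x = -66, -22, 22, 66 mm. Origin: centre of its underside; x along the row, y across, z up.
- divider_four: Wooden comb, 0.11-0.23 kg, standing on FOUR fins (each 10 mm in x, 50 in y, 50 high) at x = -66, -22, 22, 66 mm under a spine bar 156 (x) x 20 (y) x 30 mm, 50 to 80 mm up. Grip the spine mid-length across its 20 mm. Same either way round. Origin: underside centre at the fins' feet; x along the spine, z up. Seated: origin 5 mm above the tray's, x axes parallel.
- divider_three: The wrong comb, to leave alone: the same spine and fin sizes, but only THREE fins, at x = -60, 0, 60 mm. It may stand in either of the two combs' places. Origin: underside centre at the fins' feet; x along the spine, y across, z up.

How it is judged (in metres and radians):
On the way, in this order (a step that is already met when the one before it is completed fails the run):
1. the four-fin divider is lifted clear of the bench in the gripper (height (world z) of divider_four above 0.03 m and contact force between the fingers and divider_four above 0.5 N), for 0.1 s.
2. still held, its fins are inside the bins, below the tops of the partitions (z of divider_four in the frame of tray below 0.025 m and horizontal distance between divider_four and tray below 0.03 m and contact force between the fingers and divider_four above 0.5 N), for 0.1 s.
At the end, for the whole second after the job is handed in: The four-fin divider is at rest in the tray, one fin per bin: its underside under 10 mm above the tray's underside (5 mm when seated), its centre within 18 mm of the tray's along the row and 24 mm across, its spine within 0.35 rad of the row, upright within 0.1 rad (z of divider_four in the frame of tray below 0.01 m and x of divider_four in the frame of tray between -0.018 and 0.018 m and y of divider_four in the frame of tray between -0.024 and 0.024 m and angle between the x axis of divider_four and the x axis of tray, either way round below 0.35 rad and angle between divider_four's own z axis and vertical below 0.1 rad and linear speed of divider_four below 0.02 m/s); the robot touches nothing.
It fails at once if the three-fin divider is moved more than 30 mm (distance of divider_three from where it was at the start of the episode above 0.03 m).
It also fails if it takes over 38 s, if anything falls off the work surface, if the arm or the gripper's body presses on something with over 40 N, if the wrist force passes 120 N, or if a joint passes its speed limit or range.

## Robot

A 7-joint arm with a two-finger parallel gripper is mounted at the origin on a cart in front of the work surface, level with it; the furniture and walls round the work are solid. World frame = base frame: x ahead of the robot, y to its left, z up, the work surface at z = 0. Lengths are in m, angles in degrees, forces in N, time in s.
With the tool pointing down it reaches from about 0.425 to 0.875 m from the base axis. Payload 4.7 kg.
Tool frame: the origin (TCP) lies between the finger pads; the fingertips stand env.finger_overhang ahead of it and the grasp point (between the pads) lies 5 mm behind it (env.finger_overhang is the distance from the TCP to the fingertips, in m); z points along the fingers, y is the line along which they close (so a half turn about z gives the same grasp; the last joint's range is limited). The gripper opens to 87 mm and grips with 3 to 60 N. Pads are 19 mm wide; open, the fingers measure 117 mm over their backs; the gripper's body (75 mm by 190 mm) begins 51 mm behind the grasp point.
Start: joints at [-65.426, 18.392, -4.016, 83.108, 1.295, 78.541, -3.26], TCP at [0.262, 0.595, 0.237] pointing down, gripper open.
Joint ranges: [-163.93, 163.93], [-17.29, 119.83], [-79.2, 71.16], [3.27, 140.29], [-89.18, 269.18], [5.43, 117.66], [-154.24, 154.24]. Speed limits (degrees/s): [147.25, 147.25, 180, 180, 180, 180, 180].

## Interface

Orientations are given as [roll, pitch, yaw] about the fixed x, y, z axes, in that order (R = Rz(yaw) Ry(pitch) Rx(roll)).
In Python, from cell import telemetry, eyes, env, models gives the robot as it stands. The module is installed in compiled form; this text tells all that it offers.
- The arm moves only by the tool drive_tool, never from a script. Its arguments are lists of equal length, an entry for each row: "angular": the turn, a rotation vector about the tool's x, y, z in rad, a list of three; "delta_pos": the shift along the tool's x, y, z in cm, a list of three; "gripper": the finger opening in cm, from 0 to 8.7. A call has 1 to 20 rows; each row shifts and turns the commanded pose from where the row before left it, along the tool's axes as they then stand; what a row does not reach is not made up. A row lasts 1/10 s, in which the tool goes at most 50 mm and 8.59 degrees, less where a joint would pass 70% of its speed; a pose out of reach is approached as far as the arm can. A call with a gripper value outside its range is refused whole. The fingers move at their own pace and stop on an object; "squeeze" is the grip in N (left out, the last holds). Time passes only in rows, so rows that do not move let the fingers close. It gives the time, the measured TCP pose, the force, the opening and the grip force at its end, in the units of the state.
- telemetry.get_obs(): the state, without advancing time (a new reading comes with each control period).
- eyes.read_camera(name): name is "side" or "top" or "wrist"; returns a dict with "pixels" (384x512x3 uint8, red, green, blue), "mtx" (3x3 intrinsics, pixels), "D" ([k1, k2, p1, p2, k3] as OpenCV has them; the pictures are not rectified), "origin" and "orientation" of the camera in the world. Camera axes: x right, y down, z forward; pixel columns grow to the right and rows downward; lengths in m; the calibration is good to about 2 mm. A picture is of the moment at which its call begins. There is no depth.
- env.sign_off(): hands the job in; it is judged then, once.
Trained networks look in a picture, given as the dict that the camera call returned (one of the last four; its "shot" number tells which), for a name from the list of things; names that differ only in an ending like _2 or _b are one class to them, and where a whole thing is asked for, a point or a joint stands for the part that bears it (a point fixed in the world has none). Each returns a list of dicts, best first, with "p" (0 to 1); they miss things now and then, are a little off and sometimes report something else, mostly with a low value. They report only what shows in the picture. A call takes as long as a camera call.
- models.search_frame(picture, target): "centre" ([column, row] in pixels, amid what is visible of it).
- models.cut_out(picture, target): "pixels" (384x512 bool, what is visible of it) and "centre" ([column, row] in pixels, amid what is visible of it).
The state is a dict: "time_s": time; "qpos": joint angles; "joint_velocities": joint speeds; "effort": joint torques, N m; "tool_pos": TCP position; "tool_rot": TCP orientation; "force": force on the tool from outside, world axes, zero at the start; "wrist_torque": the same for the moment, N m; "grip_width": finger opening in m; "grasp_force": force on a finger pad.
Only numpy, scipy, OpenCV 4.12 (cv2) and the standard library are available. Lean on these libraries where they do the work, as an engineer would, in place of code of your own. Each camera call takes 0.05 s, during which the arm holds its last target. There are 200 camera calls.

## Working session

There is one attempt and no reset: what is moved stays moved. The work goes in short steps, Python scripts to look and compute and a tool call to move; the robot and the scene stay as the last step left them, time stands still between calls to the robot, and variables do not carry over. Pictures are saved under pics/ and viewed, at most 10 in all, crops included, and the job is handed in when it is done.

Besides the shell and the picture viewer there is one more tool, called after "Call:" in YAML: its name, and indented under it one key for each argument. drive_tool: Moves the arm, as the interface text tells. Its arguments: {"type":"object","properties":{"angular":{"type":"array","items":{"type":"array","items":{"type":"number"}}},"delta_pos":{"type":"array","items":{"type":"array","items":{"type":"number"}}},"gripper":{"type":"array","items":{"type":"number"}},"squeeze":{"type":"number"}},"required":["angular","delta_pos","gripper"]}

```bash
mkdir -p pics; cat > h.py <<'E'
import numpy as np, cv2, pickle
from cell import telemetry, eyes, env, models
from scipy.spatial.transform import Rotation as R
def cam(p):
    o=np.array(p["orientation"],float)
    if o.shape==(3,3): M=o
    elif o.size==4: M=None
    else: M=R.from_euler('xyz',o,degrees=True).as_matrix()
    return M,np.array(p["origin"],float)
def proj(p,X):
    M,t=cam(p); X=np.atleast_2d(X)
    rv,_=cv2.Rodrigues(M.T)
    return cv2.projectPoints(X.astype(float),rv,-M.T@t,np.array(p["mtx"]),np.array(p["D"]))[0][:,0]
def ray(p,uv):
    M,t=cam(p)
    n=cv2.undistortPoints(np.array(uv,float).reshape(-1,1,2),np.array(p["mtx"]),np.array(p["D"]))[:,0]
    d=np.c_[n,np.ones(len(n))]@M.T
    return t,d
def atz(p,uv,z):
    t,d=ray(p,uv); return t+d*((z-t[2])/d[:,2])[:,None]
E
python3 - <<'E'
from h import *
s=telemetry.get_obs(); print({k:np.round(v,3).tolist() for k,v in s.items()}, env.finger_overhang)
ims=[]
for n in("top","side","wrist"):
    p=eyes.read_camera(n); pickle.dump(p,open(n+'0.pkl','wb')); ims.append(p["pixels"])
    print(n,np.round(p["origin"],3),p["orientation"],p["mtx"][0][0],p["D"])
    for t in("tray","divider_four","divider_three"):
        print(t,[(np.round(d["centre"],1).tolist(),round(d["p"],2),int(d["pixels"].sum())) for d in models.cut_out(p,t)])
    cv2.imwrite(f"pics/{n}0.png",cv2.resize(p["pixels"][:,:,::-1],(800,600)))
E
```

```text
{'time_s': 0.0, 'qpos': [-65.425, 18.441, -4.015, 83.175, 1.296, 78.54, -3.258], 'joint_velocities': [-0.11, -0.05, 0.011, -0.025, 0.059, 0.038, 0.084], 'effort': [-0.0, -49.129, -0.404, -31.253, -0.064, 0.044, 0.0], 'tool_pos': [0.262, 0.594, 0.235], 'tool_rot': [-179.89, 0.007, 156.236], 'force': [0.534, -0.366, -0.401], 'wrist_torque': [-0.013, 0.009, 0.018], 'grasp_force': 0.0, 'grip_width': 0.087} 0.014
top [ 0.4   -0.07   1.145] [-169.5083838    -1.2734893   -89.66319489] 455.88604562083685 [-0.10635969  0.          0.          0.          0.        ]
tray [([321.9, 229.3], 0.97, 3164)]
divider_four [([233.0, 197.1], 0.75, 814)]
divider_three [([161.7, 163.2], 0.85, 782)]
side [ 0.392 -0.769  0.652] [-130.72177176    0.60564277  -14.73723707] 389.49858295327664 [-0.04640692  0.          0.          0.          0.        ]
tray [([244.9, 263.3], 0.93, 4466)]
divider_four [([251.6, 178.0], 0.72, 1510)]
divider_three [([264.3, 137.5], 0.87, 1109)]
wrist [0.197 0.623 0.384] [1.65208684e+02 1.17083309e-01 6.62297616e+01] 302.540407995724 [-0.02107506  0.          0.          0.          0.        ]
tray []
divider_four []
divider_three []
```

View pics/top0.png

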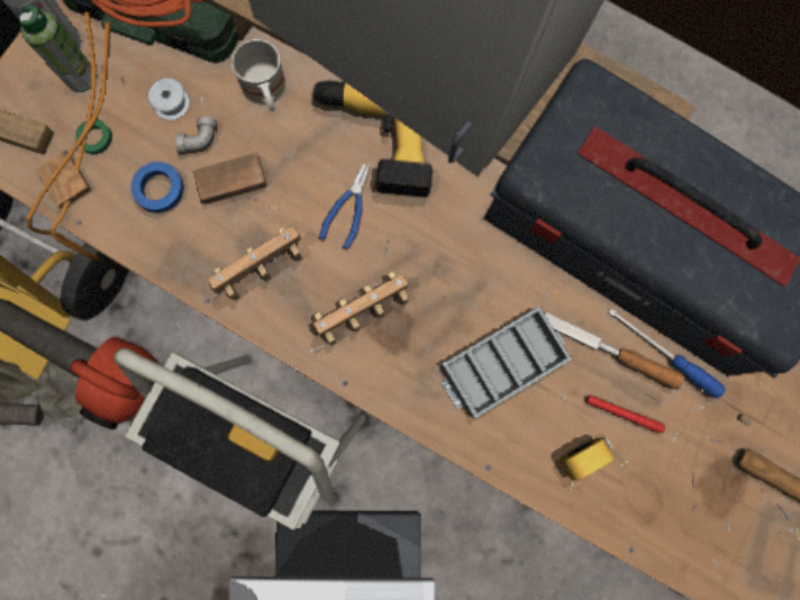

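View pics/side0.png

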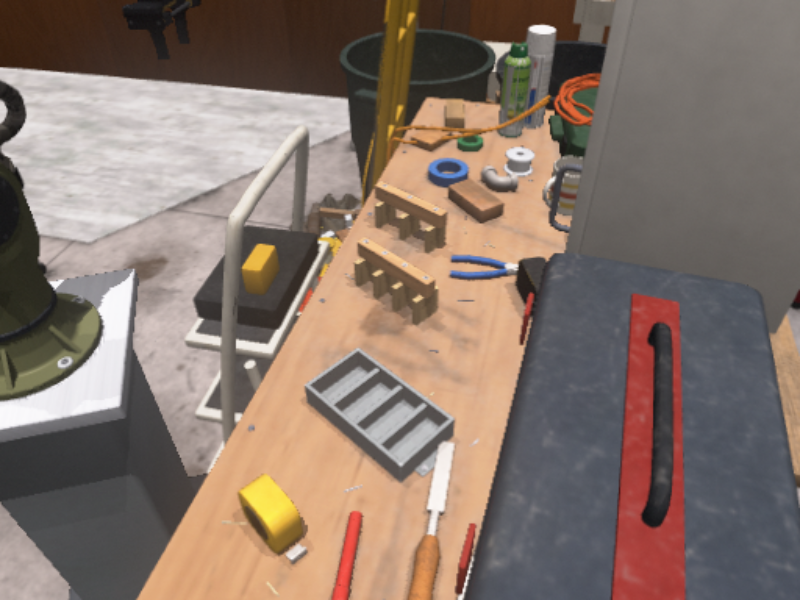

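The top view shows the four-fin comb at about (360,305) of 800x600, the three-fin comb at (255,262) and the tray at (505,362). The side view confirms the fin counts, with the four-fin comb at (397,280). Next I fit silhouettes in both views.

```bash
cat > fit.py <<'E'
from h import *
from scipy.optimize import minimize
from itertools import product
def box(cx,cy,cz,sx,sy,sz): return np.array([[cx+a*sx/2,cy+b*sy/2,cz+c*sz/2] for a,b,c in product((-1,1),repeat=3)])
comb=lambda xs:[box(0,0,.065,.156,.02,.03)]+[box(x,0,.025,.01,.05,.05) for x in xs]
M={"divider_four":comb([-.066,-.022,.022,.066]),"divider_three":comb([-.06,0,.06]),
 "tray":[box(0,0,.018,.18,.098,.036),box(0,0,.0015,.208,.03,.003)]}
S=4
def place(B,q):
    c,s=np.cos(q[3]),np.sin(q[3]); return B@np.array([[c,s,0],[-s,c,0],[0,0,1]])+q[:3]
def render(p,name,q):
    im=np.zeros((384*S,512*S),np.uint8)
    for B in M[name]:
        uv=((proj(p,place(B,q))+.5)*S-.5)
        cv2.fillConvexPoly(im,cv2.convexHull(np.round(uv*16).astype(np.int32)),1,shift=4)
    return cv2.resize(im.astype(np.float32),(512,384),interpolation=cv2.INTER_AREA)
def cost(q,name,views):
    c=0
    for p,m in views:
        r=render(p,name,q); c+=np.abs(r-m).sum()/m.sum()
    return c
def fit(name,views,q0,free=(0,1,2,3)):
    q=np.array(q0,float); free=list(free)
    def f(v): w=q.copy(); w[free]=v; return cost(w,name,views)
    st=np.array([.01,.01,.01,.15])[free]
    for k in range(3):
        v=q[free]; sim=np.vstack([v]+[v+st[i]*np.eye(len(free))[i]/(k+1) for i in range(len(free))])
        r=minimize(f,v,method="Nelder-Mead",options=dict(initial_simplex=sim,xatol=1e-4,fatol=1e-4)); q[free]=r.x
    return q,r.fun
def show(p,name,q,im):
    for B in M[name]:
        cv2.polylines(im,[cv2.convexHull(np.round(proj(p,place(B,q))*32).astype(np.int32))],True,(0,0,255) if name!="tray" else (0,255,0),1,shift=5) if 0 else None
E
python3 - <<'E'
from fit import *
P=[]
for n in("top","side"):
    P.append(eyes.read_camera(n))
out={}
for n,z in(("tray",.018),("divider_four",.04),("divider_three",.04)):
    V=[(p,models.cut_out(p,n)[0]) for p in P]
    g=atz(V[0][0],[V[0][1]["centre"]],z)[0]
    views=[(p,d["pixels"].astype(np.float32)) for p,d in V]
    best=min((fit(n,views,[g[0],g[1],0,a]) for a in np.radians([-70,-55,-40]) ),key=lambda r:r[1])
    q=best[0]; out[n]=q
    print(n,np.round(q[:3]*1000,1),np.degrees(q[3]).round(2),round(best[1],3),"reach",np.hypot(*q[:2]).round(3))
    for i in (0,1):
        f=fit(n,[views[i]],q,(0,1,3)); print("  single",i,np.round(f[0][:3]*1000,1),np.degrees(f[0][3]).round(2),round(f[1],3))
    f=fit(n,views,[*q[:2],0,q[3]],(0,1,3)); print("  z=0",np.round(f[0][:3]*1000,1),np.degrees(f[0][3]).round(2),round(f[1],3))
pickle.dump(out,open("poses.pkl","wb"))
s=telemetry.get_obs();print(s["time_s"])
im=[]
for p in P:
    a=cv2.resize(p["pixels"],None,fx=3,fy=3,interpolation=cv2.INTER_CUBIC)[:,:,::-1].copy()
    for n in M:
        for B in M[n]:
            cv2.polylines(a,[cv2.convexHull(np.round((proj(p,place(B,out[n]))*3+1)).astype(np.int32))],True,(0,0,255),1)
    im.append(a)
v=np.vstack([cv2.resize(im[0][380:830,350:1150],(533,300)),np.zeros((300,533,3),np.uint8)])
v[300:]=cv2.resize(im[1][330:930,400:1000],(300,300)).repeat(1,0) if 0 else 0
c=cv2.resize(im[1][330:930,480:980],(250,300))
cv2.imwrite("pics/fit.png",np.hstack([cv2.resize(im[0][380:840,380:1130],(480,294)),cv2.resize(c,(245,294))]))
E
```

```text
tray [ 489.6 -273.    -0.6] -59.59 0.082 reach 0.561
  single 0 [ 489.6 -273.    -0.6] -59.59 0.044
  single 1 [ 489.4 -272.9   -0.6] -59.66 0.038
  z=0 [ 489.4 -273.2    0. ] -59.55 0.083
divider_four [572.8 -43.9  -0.8] -59.94 0.152 reach 0.575
  single 0 [572.9 -44.   -0.8] -59.67 0.088
  single 1 [572.9 -43.5  -0.8] -60.52 0.061
  z=0 [572.9 -43.9   0. ] -59.98 0.154
divider_three [644.5 123.4  -1.9] -56.85 0.375 reach 0.656
  single 0 [644.5 123.4  -1.9] -56.85 0.219
  single 1 [644.2 125.6  -1.9] -57.3 0.146
  z=0 [644.1 122.9   0. ] -56.97 0.374
1.0
```

View pics/fit.png

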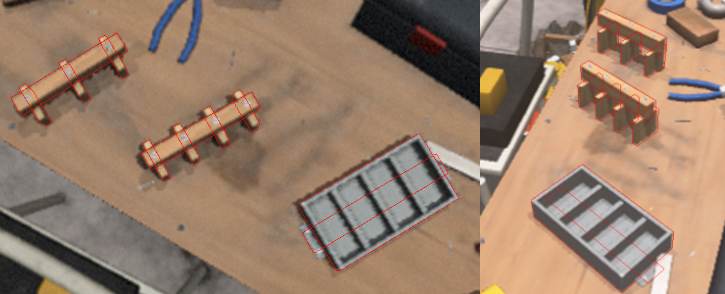

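The silhouette fits agree between the two views to within 1 mm, and the undersides come out at z≈0 as they should. I turn the tool across the spine first, then traverse.

Call:
drive_tool:
  angular:
    - [0, 0, 0.127]
    - [0, 0, 0.127]
    - [0, 0, 0.127]
    - [0, 0, 0.127]
    - [0, 0, 0.124]
    - [0, 0, 0]
    - [0, 0, 0]
    - [0, 0, 0]
    - [0, 0, 0]
    - [0, 0, 0]
    - [0, 0, 0]
    - [0, 0, 0]
    - [0, 0, 0]
    - [0, 0, 0]
    - [0, 0, 0]
    - [0, 0, 0]
    - [0, 0, 0]
    - [0, 0, 0]
    - [0, 0, 0]
    - [0, 0, 0]
  delta_pos:
    - [0, 0, 0]
    - [0, 0, 0]
    - [0, 0, 0]
    - [0, 0, 0]
    - [0, 0, 0]
    - [-2.5, 0, 0]
    - [-4.5, -0.35, 0]
    - [-4.8, -0.35, 0]
    - [-4.8, -0.35, 0]
    - [-4.8, -0.35, 0]
    - [-4.8, -0.35, 0]
    - [-4.8, -0.35, 0]
    - [-4.8, -0.35, 0]
    - [-4.8, -0.35, 0]
    - [-4.8, -0.35, 0]
    - [-4.8, -0.35, 0]
    - [-4.8, -0.35, 0]
    - [-4.8, -0.35, 0]
    - [-4.5, -0.35, 0]
    - [-3, -0.3, 0]
  gripper: [8.7, 8.7, 8.7, 8.7, 8.7, 8.7, 8.7, 8.7, 8.7, 8.7, 8.7, 8.7, 8.7, 8.7, 8.7, 8.7, 8.7, 8.7, 8.7, 8.7]

```text
time_s: 3.0
tool_pos: [0.5576, -0.0161, 0.237]
tool_rot: [180.0, 0.1, 119.8]
force: [0.1, 0.8, -0.3]
grip_width: 0.0873
grasp_force: 0.0
```

Call:
drive_tool:
  angular:
    - [0, 0, 0]
    - [0, 0, 0]
    - [0, 0, 0]
    - [0, 0, 0]
  delta_pos:
    - [-2.0, 0, 0]
    - [-1.2, -0.1, 1]
    - [0, 0, 1]
    - [0, 0, 0]
  gripper: [8.7, 8.7, 8.7, 8.7]

```text
time_s: 3.4
tool_pos: [0.5703, -0.0389, 0.2141]
tool_rot: [-179.8, -0.2, 120.1]
force: [-0.2, 0.5, -0.0]
grip_width: 0.0872
grasp_force: 0.0
```

```bash
cat > wr.py <<'E'
from fit import *
import sys
p=eyes.read_camera("wrist"); s=telemetry.get_obs(); out=pickle.load(open("poses.pkl","rb"))
print(np.round(s["tool_pos"],4),np.round(s["tool_rot"],2),s["time_s"])
a=cv2.resize(p["pixels"],None,fx=1.5,fy=1.5)[:,:,::-1].copy()
for n in M:
    for B in M[n]:
        cv2.polylines(a,[cv2.convexHull(np.round((proj(p,place(B,out[n]))*1.5)).astype(np.int32))],True,(0,0,255),1)
    c=models.cut_out(p,n)
    if c and n in sys.argv[2:]: f=fit(n,[(p,c[0]["pixels"].astype(np.float32))],out[n],(0,1,3)); print(n,c[0]["p"],np.round(f[0][:3]*1000,1),np.degrees(f[0][3]).round(2),round(f[1],3))
cv2.imwrite(sys.argv[1],a)
E
python3 wr.py pics/w1.png divider_four
```

```text
[ 0.5707 -0.0385  0.215 ] [-1.7988e+02 -1.3000e-01  1.2014e+02] 3.45
divider_four 0.75 [570.  -42.5  -0.8] -60.12 0.139
```

View pics/w1.png

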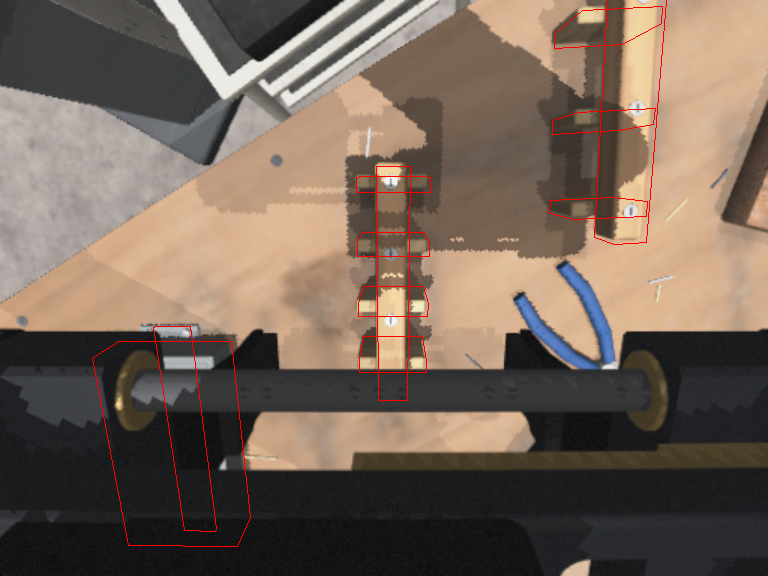

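The wrist view shows the four-fin comb centred between the fingers at about (391,280), and the fit agrees to about 2 mm. I descend and grip.

Call:
drive_tool:
  angular:
    - [0, 0, 0]
    - [0, 0, 0]
    - [0, 0, 0]
    - [0, 0, 0]
    - [0, 0, 0]
    - [0, 0, 0]
    - [0, 0, 0]
    - [0, 0, 0]
    - [0, 0, 0]
    - [0, 0, 0]
    - [0, 0, 0]
    - [0, 0, 0]
    - [0, 0, 0]
  delta_pos:
    - [-0.5, -0.1, 2]
    - [0, 0, 3]
    - [0, 0, 3]
    - [0, 0, 3]
    - [0, 0, 2]
    - [0, 0, 1]
    - [0, 0, 0.8]
    - [0, 0, 0]
    - [0, 0, 0]
    - [0, 0, 0]
    - [0, 0, 0]
    - [0, 0, 0]
    - [0, 0, 0]
  gripper: [8.7, 8.7, 8.7, 8.7, 8.7, 8.7, 8.7, 8.7, 1.5, 1.5, 1.5, 1.5, 1.5]
  squeeze: 25

```text
time_s: 4.9
tool_pos: [0.5737, -0.045, 0.0689]
tool_rot: [180.0, 0.0, 120.0]
force: [-0.2, -0.1, 0.1]
grip_width: 0.055
grasp_force: 0.0
```

Call:
drive_tool:
  angular:
    - [0, 0, 0]
    - [0, 0, 0]
    - [0, 0, 0]
    - [0, 0, 0]
    - [0, 0, 0]
    - [0, 0, 0]
    - [0, 0, 0]
    - [0, 0, 0]
  delta_pos:
    - [0, 0, 0.3]
    - [0, 0, 0]
    - [0, 0, 0]
    - [0, 0, 0]
    - [0, 0, 0]
    - [0, 0, 0]
    - [0, 0, 0]
    - [0, 0, 0]
  gripper: [1.5, 1.5, 1.5, 1.5, 1.5, 1.5, 1.5, 1.5]

```text
time_s: 5.7
tool_pos: [0.5734, -0.0451, 0.0655]
tool_rot: [-180.0, -0.0, 120.0]
force: [-0.9, 0.1, -1.9]
grip_width: 0.0199
grasp_force: 25.0
```

Call:
drive_tool:
  angular:
    - [0, 0, 0]
    - [0, 0, 0]
    - [0, 0, 0]
    - [0, 0, 0]
    - [0, 0, 0]
    - [0, 0, 0]
    - [0, 0, 0]
    - [0, 0, 0]
    - [0, 0, 0]
    - [0, 0, 0]
    - [0, 0, 0]
    - [0, 0, 0]
    - [0, 0, 0]
    - [0, 0, 0]
    - [0, 0, 0]
    - [0, 0, 0]
    - [0, 0, 0]
    - [0, 0, 0]
  delta_pos:
    - [0, 0, -0.5]
    - [0, 0, -1]
    - [0, 0, -2]
    - [0, 0, -2]
    - [0, 0, -2]
    - [0, 0, -1.5]
    - [-0.75, -0.87, 0]
    - [-1.6, -1.9, 0]
    - [-1.9, -2.3, 0]
    - [-1.9, -2.3, 0]
    - [-1.9, -2.3, 0]
    - [-1.9, -2.3, 0]
    - [-1.9, -2.3, 0]
    - [-1.6, -1.9, 0]
    - [-1.3, -1.6, 0]
    - [-0.8, -0.9, 0]
    - [0, 0, 0]
    - [0, 0, 0]
  gripper: [1.5, 1.5, 1.5, 1.5, 1.5, 1.5, 1.5, 1.5, 1.5, 1.5, 1.5, 1.5, 1.5, 1.5, 1.5, 1.5, 1.5, 1.5]

```text
time_s: 7.5
tool_pos: [0.4897, -0.2724, 0.1551]
tool_rot: [180.0, -0.1, 120.0]
force: [0.5, 0.6, -1.1]
grip_width: 0.02
grasp_force: 25.0
```

```bash
cat > m.py <<'E'
from fit import *
import sys
out=pickle.load(open("poses.pkl","rb")); s=telemetry.get_obs(); tp=np.array(s["tool_pos"])
print(tp.round(4),np.round(s["tool_rot"],2),s["grasp_force"],s["time_s"])
q0=np.array([tp[0],tp[1],tp[2]-.0655,np.radians(s["tool_rot"][2]-180)])
P={n:eyes.read_camera(n) for n in("top","side","wrist")}
q=q0
for n,p in P.items():
    c=models.cut_out(p,"divider_four")
    if c: print(n,round(c[0]["p"],2),c[0]["pixels"].sum(),render(p,"divider_four",q).sum(),cost(q,"divider_four",[(p,c[0]["pixels"].astype(np.float32))]).round(3)); f=fit("divider_four",[(p,c[0]["pixels"].astype(np.float32))],q,(0,1,3)); print("  fit",(f[0][:3]*1000).round(1),np.degrees(f[0][3]).round(1),round(f[1],3))
im=[]
for n in("side","wrist"):
    p=P[n]; a=cv2.resize(p["pixels"],None,fx=3,fy=3)[:,:,::-1].copy()
    for k,qq in(("divider_four",q),("tray",out["tray"])):
        for B in M[k]: cv2.polylines(a,[cv2.convexHull(np.round((proj(p,place(B,qq))*3)).astype(np.int32))],True,(0,0,255),1)
    im.append(a)
c=np.clip(np.round(proj(P["side"],q[None,:3]+[0,0,.03])[0]*3).astype(int),[300,300],[1236,852])
cv2.imwrite(sys.argv[1],np.hstack([cv2.resize(im[0][c[1]-300:c[1]+300,c[0]-300:c[0]+300],(400,400)),cv2.resize(im[1],(400,400))]))
E
python3 m.py pics/m1.png
```

```text
[ 0.4897 -0.2724  0.1551] [ 1.7999e+02 -6.0000e-02  1.2004e+02] 24.973375792906154 7.5
top 0.91 394 1182.0625 2.023
  fit [ 487.6 -272.2   89.6] -61.5 1.988
side 0.7 1600 2821.875 0.767
  fit [ 492.1 -268.2   89.6] -64.8 0.729
wrist 0.87 10675 18164.438 0.928
  fit [ 487.5 -268.3   89.6] -59.7 0.756
```

View pics/m1.png

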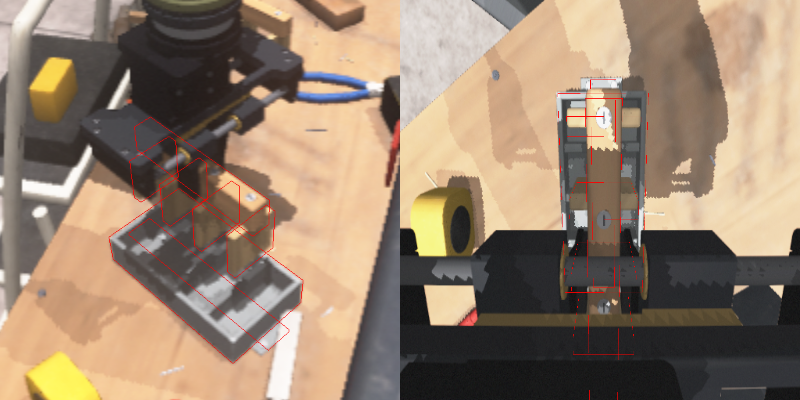

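The side and wrist views show the comb aligned over the tray and sitting about 3 mm back along the row, which I correct while lowering.

Call:
drive_tool:
  angular:
    - [0, 0, 0]
    - [0, 0, 0]
    - [0, 0, 0]
    - [0, 0, 0]
    - [0, 0, 0]
    - [0, 0, 0]
    - [0, 0, 0]
    - [0, 0, 0]
    - [0, 0, 0]
    - [0, 0, 0]
  delta_pos:
    - [-0.3, 0, 0.5]
    - [0, 0, 1]
    - [0, 0, 1.5]
    - [0, 0, 1.5]
    - [0, 0, 1]
    - [0, 0, 1]
    - [0, 0, 0.8]
    - [0, 0, 0.6]
    - [0, 0, 0.3]
    - [0, 0, 0]
  gripper: [1.5, 1.5, 1.5, 1.5, 1.5, 1.5, 1.5, 1.5, 1.5, 1.5]

```text
time_s: 8.8
tool_pos: [0.4911, -0.2757, 0.0733]
tool_rot: [-180.0, -0.0, 120.0]
force: [0.4, -0.4, -1.3]
grip_width: 0.0196
grasp_force: 25.0
```

Call:
drive_tool:
  angular:
    - [0, 0, 0]
    - [0, 0, 0]
    - [0, 0, 0]
    - [0, 0, 0]
  delta_pos:
    - [0, 0, 0.1]
    - [0, 0, 0.1]
    - [0, 0, 0.05]
    - [0, 0, 0]
  gripper: [1.5, 1.5, 1.5, 1.5]

```text
time_s: 9.2
tool_pos: [0.4913, -0.2757, 0.0712]
tool_rot: [180.0, 0.0, 120.0]
force: [0.0, -0.0, -1.5]
grip_width: 0.0199
grasp_force: 25.0
```

Call:
drive_tool:
  angular:
    - [0, 0, 0]
    - [0, 0, 0]
    - [0, 0, 0]
    - [0, 0, 0]
  delta_pos:
    - [0, 0, 0.05]
    - [0, 0, 0.05]
    - [0, 0, 0]
    - [0, 0, 0]
  gripper: [1.5, 1.5, 1.5, 1.5]

```text
time_s: 9.6
tool_pos: [0.4912, -0.2759, 0.0705]
tool_rot: [180.0, 0.0, 120.0]
force: [-1.8, 1.2, 4.0]
grip_width: 0.0198
grasp_force: 25.0
```

The upward force shows the fins on the floor, at the expected height. I release and retreat.

Call:
drive_tool:
  angular:
    - [0, 0, 0]
    - [0, 0, 0]
    - [0, 0, 0]
    - [0, 0, 0]
    - [0, 0, 0]
    - [0, 0, 0]
    - [0, 0, 0]
    - [0, 0, 0]
    - [0, 0, 0]
    - [0, 0, 0]
    - [0, 0, 0]
    - [0, 0, 0]
    - [0, 0, 0]
    - [0, 0, 0]
    - [0, 0, 0]
    - [0, 0, 0]
    - [0, 0, 0]
  delta_pos:
    - [0, 0, 0]
    - [0, 0, 0]
    - [0, 0, 0]
    - [0, 0, 0]
    - [0, 0, 0]
    - [0, 0, 0]
    - [0, 0, 0]
    - [0, 0, -1]
    - [0, 0, -2]
    - [0, 0, -3]
    - [0, 0, -3]
    - [0, 0, -3]
    - [0, 0, -3]
    - [3, 2, -2]
    - [4, 2.5, 0]
    - [4, 2.5, 0]
    - [3, 2, 0]
  gripper: [6, 6, 6, 6, 6, 6, 6, 6, 6, 6, 6, 6, 6, 6, 6, 6, 6]

```text
time_s: 11.3
tool_pos: [0.4991, -0.1066, 0.2412]
tool_rot: [179.9, -0.0, 120.1]
force: [0.9, -0.0, -0.6]
grip_width: 0.0601
grasp_force: 0.0
```

```bash
python3 - <<'E'
from fit import *
out=pickle.load(open("poses.pkl","rb"))
P=[eyes.read_camera(n) for n in("top","side")]
q0=out["tray"]+[0,0,.005,0]
views=[(p,models.cut_out(p,"divider_four")[0]["pixels"].astype(np.float32)) for p in P]
f=fit("divider_four",views,q0); d=f[0]-out["tray"]; a=out["tray"][3]
print((f[0][:3]*1000).round(1),np.degrees(f[0][3]),f[1],"in tray mm",1000*(d[0]*np.cos(a)+d[1]*np.sin(a)),1000*(-d[0]*np.sin(a)+d[1]*np.cos(a)),1000*d[2],telemetry.get_obs()["time_s"])
im=[]
for p in P:
    c=np.round(proj(p,out["tray"][None,:3])[0]).astype(int)
    im.append(cv2.resize(p["pixels"][c[1]-75:c[1]+75,c[0]-75:c[0]+75,::-1],(400,400)))
cv2.imwrite("pics/end.png",np.hstack(im))
E
```

```text
[ 490.5 -273.6    4.8] -59.68036657156715 0.4122903048992157 in tray mm 1.0522390941623494 0.4699091115462223 5.400203775276138 11.5
```

View pics/end.png

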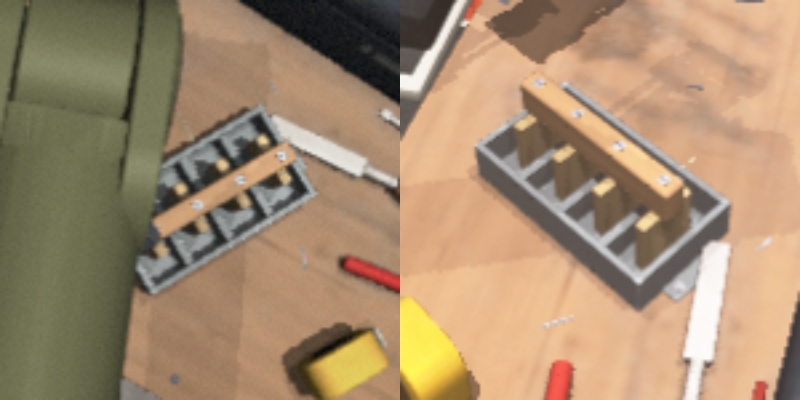

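Both crops show the comb upright in the tray with one fin per bin, within about 1 mm of centre and 5 mm above the tray's underside.

```bash
python3 -c "
from cell import env
print(env.sign_off())"
```

```text
the job is handed in; nothing more can be done
None
```

The four-fin divider is seated in the tray, one fin in each bin and about 1 mm off centre; I left the three-fin divider alone, and the job was handed in at about 11.5 s (no verdict was returned).

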